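# Fill the cap carrier and load it into the bench jig

### The arm

A 7-joint arm with a two-finger parallel gripper is mounted at the origin on the work surface; the furniture and walls round the work are solid. World frame = base frame: x ahead of the robot, y to its left, z up, the work surface at z = 0. Lengths are in m, angles in rad, forces in N, time in s.
With the tool pointing down it reaches from about 0.4 to 0.85 m from the base axis. Payload 10.4 kg.
Tool frame: the origin (TCP) lies at the very end of the fingers, on their centre line; the grasp point (between the pads) lies 19 mm behind it (manip.grip_point_offset is the distance from the TCP to the grasp point, in m); z points along the fingers, y is the line along which they close (so a half turn about z gives the same grasp; the last joint's range is limited). The gripper opens to 85 mm and grips with 20 to 120 N. Pads are 22 mm wide; open, the fingers measure 114 mm over their backs; the gripper's body (76 mm by 85 mm) begins 54 mm behind the grasp point. The pads swing forward as they close: fully open they stand 13 mm farther back than shut.
Start: joints at [1.171, 0.332, -0.065, 1.46, 0.022, 1.35, -0.088], TCP at [0.23, -0.581, 0.202] pointing down, gripper open.
Joint ranges: [-2.6, 2.6], [-0.5, 2.12], [-1.47, 1.34], [0.16, 2.42], [-1.27, 4.41], [0.06, 2.06], [-2.6, 2.6]. Speed limits (rad/s): [2.22, 2.22, 2.79, 2.79, 3.14, 3.14, 3.14].

### API

Orientations are given as a unit quaternion [x, y, z, w].
In Python, from workcell import manip gives the robot as it stands. The module is installed in compiled form; this text tells all that it offers.
- The arm moves only by the shell command python3 -m inch 'ROWS' [OPENING] [FORCE]. ROWS is JSON, a list of rows, each a list of 2 entries, a list of its own where there are three numbers: the shift along the tool's x, y, z each as a share of 0.08 m, from -1 to 1, then the turn, a rotation vector about the tool's x, y, z each as a share of 45 degrees, from -1 to 1. A call has exactly 10 rows; each row is the pose to reach, as a shift and turn from the pose commanded when the call began, along the tool's axes at that moment; what a row does not reach only later rows make up. A row lasts 1/10 s, in which the tool goes at most 50 mm and 8.59 degrees, less where a joint would pass 70% of its speed; a pose out of reach is approached as far as the arm can. A call with a number of a shift or a turn outside -1 to 1 is refused whole. A call with a gripper value outside its range is refused whole. OPENING is the opening, from 0 (shut) to 1 (fully open), set as the call begins (- or left out, the last holds). The fingers move at their own pace and stop on an object; FORCE is the grip in N (left out, the last holds). Time passes only in rows, so rows that repeat a pose let the fingers close, or fill a call up. It gives the time, the measured TCP pose, the force, the opening and the grip force at its end, in the units of the state.
- manip.get_obs(): the state, without advancing time (a new reading comes with each control period).
- manip.camera(name): name is "scene" or "side" or "wrist"; returns the picture (400x640x3 uint8, red, green, blue); there is no depth.
- manip.camera_params(name): a dict with "fov_y" (degrees; the focal length in pixels is half the picture's height over the tangent of half this angle, whatever the lens; pixels are square), "cx", "cy" (the principal point, pixels), "camera_from_world" (4x4, takes a point from world to camera coordinates); the wrist camera has in their place "T_tool_cam" (4x4, takes a point from camera to tool coordinates, whose origin is the TCP and whose axes are the flange's). Camera axes: x right, y up, looking along -z (the intrinsics and any distortion apply to the point x, -y, -z); pixel columns grow to the right and rows downward; lengths in m; the calibration is good to about 2 mm. A picture is of the moment at which its call begins: read the wrist's pose just before it. camera_params takes no time and is no camera call.
- manip.hand_in(): hands the job in; it is judged then, once.
The state is a dict: "clock": time; "joint_pos": joint angles; "joint_velocities": joint speeds; "tau": joint torques, N m; "position": TCP position; "ee_rot": TCP orientation; "ft_force": force on the tool from outside, world axes, zero at the start; "torque": the same for the moment, N m; "grip_width": opening from 0.0 (shut) to 1.0 (fully open); "grasp_force": force on a finger pad.
Only numpy, scipy, OpenCV 4.12 (cv2) and the standard library are available. Lean on these libraries where they do the work, as an engineer would, in place of code of your own. Each camera call takes 0.05 s, during which the arm holds its last target. There are 200 camera calls.

### The job

Stand the loose filter end cap upright in the empty cup of the two-cup carrier and let go of it. Then lift the carrier by its grip, with the caps in it, and set it down flat inside the corner guides of the steel bench jig, either way round, and leave it there.

Things in the scene. Friction and masses are not known exactly. Their poses are not given: they have to be found in the camera images.
- cap_mid (a point): The loose end cap: off-white plastic, standing on its flange (44 mm diameter, 12 mm high), neck up. Neck: 24 mm diameter (26 mm in its lowest 5 mm), from 12 to 31 mm above the underside: grip it, fingertips above the flange. 12 g. This point: on its axis, 15.5 mm above the underside; z up. It stands on the bench apart from the carrier; an elbow fitting and a black ring near it are not needed.
- pocket (a point): The carrier's empty cup: centre of the cup's floor, 6 mm above the carrier's underside. Round, 64 mm inside, 70 mm outside, wall 10 mm high, so the cap stands in it with 10 mm to spare all round, its neck and the top 2 mm of its flange above the wall. Moves with the carrier; x points from the grip to this cup, y across, z up.
- handle (a point): Grey upright grip blade at the middle of the loose aluminium carrier: 36 mm long (x), 12 mm thick (y, grip across it), top 81 mm above the carrier's underside; this point is on its axis at 60 mm. Carrier: plate 172 (x) by 72 (y) by 6 mm, about 200 g, a cup 49 mm either side of the grip; the cup at -x holds a cap fixed in it, that at +x is empty. Balanced at the grip with both filled.
- nest (a point): The bench jig: fixed dark steel plate 220 mm (x) by 116 mm (y), 8 mm thick, with an L-shaped guide at each corner, 14 mm high above the plate. The bay between the guides is 196 mm (x) by 96 mm (y): 12 mm to spare all round the carrier. This point: centre of the bay on top of the plate, 8 mm above the bench; x along the bay, y across, z up.

How it is judged:
By the outcome, as a careful person would: the job done as asked, in the order asked, and still so for the second after the job is handed in, with the robot touching nothing.
It also fails if it takes over 53 s, if anything falls off the work surface, if the arm or the gripper's body presses on something with over 40 N, if the wrist force passes 120 N, or if a joint passes its speed limit or range.

## Working session

There is one attempt and no reset: what is moved stays moved. The work goes in short steps, Python scripts to look and compute and a shell command to move; the robot and the scene stay as the last step left them, time stands still between calls to the robot, and variables do not carry over. Pictures are saved under pics/ and viewed, at most 10 in all, crops included, and the job is handed in when it is done.

```bash
mkdir -p pics; cat > h.py <<'E'
import numpy as np, cv2
from workcell import manip
from scipy.spatial.transform import Rotation as R
def cam(name):
    p=manip.camera_params(name); f=200/np.tan(np.radians(p['fov_y'])/2)
    if 'camera_from_world' in p: T=np.array(p['camera_from_world'])
    else:
        o=manip.get_obs(); W=np.eye(4); W[:3,:3]=R.from_quat(o['ee_rot']).as_matrix(); W[:3,3]=o['position']
        T=np.linalg.inv(W@np.array(p['T_tool_cam']))
    return T,f,p['cx'],p['cy'],p
def ray(C,u,v,z):
    T,f,cx,cy,_=C; d=np.array([(u-cx)/f,-(v-cy)/f,-1.]); Rm=T[:3,:3].T; o=-Rm@T[:3,3]; d=Rm@d
    return o+d*(z-o[2])/d[2]
def proj(C,X):
    T,f,cx,cy,_=C; c=T[:3,:3]@np.array(X)+T[:3,3]; return cx+f*c[0]/-c[2], cy-f*c[1]/-c[2]
def rel(o,P):  # world shift in tool axes, shares
    return R.from_quat(o['ee_rot']).inv().apply(np.array(P)-o['position'])/0.08
E
python3 - <<'E'
from h import *
o=manip.get_obs(); print({k:np.round(v,3) for k,v in o.items()})
print(np.round(R.from_quat(o['ee_rot']).as_matrix(),3))
for n in ['scene','side','wrist']:
    C=cam(n); print(n,C[4]); im=manip.camera(n); cv2.imwrite(f'pics/{n}0.png',im[:,:,::-1])
print(manip.grip_point_offset)
E
```

```text
{'clock': np.float64(0.0), 'joint_pos': array([ 1.171,  0.333, -0.065,  1.461,  0.022,  1.35 , -0.089]), 'joint_velocities': array([ 0.001, -0.   ,  0.001, -0.   ,  0.001,  0.001, -0.   ]), 'tau': array([ 1.0000e-03, -6.2546e+01,  5.0000e-02, -3.9161e+01,  1.6000e-02,
        1.0000e-02,  0.0000e+00]), 'position': array([ 0.23 , -0.581,  0.201]), 'ee_rot': array([ 0.982,  0.187, -0.   , -0.001]), 'ft_force': array([-0.042, -0.46 , -0.022]), 'torque': array([-0.03 ,  0.002,  0.056]), 'grasp_force': np.float64(0.0), 'grip_width': np.float64(0.999)}
[[ 0.93   0.368 -0.001]
 [ 0.368 -0.93   0.001]
 [-0.    -0.001 -1.   ]]
scene {'fov_y': 55.4979471245003, 'cx': 321.7201240900326, 'cy': 193.43543292905653, 'camera_from_world': array([[-0.69549623, -0.71829218,  0.01847546,  0.35112219],
       [ 0.52963215, -0.49510834,  0.68873618, -0.33226914],
       [-0.48556646,  0.48879861,  0.72477661, -0.6526189 ],
       [ 0.        ,  0.        ,  0.        ,  1.        ]])}
side {'fov_y': 56.90790461991448, 'cx': 312.9017711005669, 'cy': 191.03981818863124, 'camera_from_world': array([[ 9.85703747e-01, -1.68486494e-01,  6.51910874e-04,
        -5.03543326e-01],
       [ 7.95701746e-02,  4.68916359e-01,  8.79651088e-01,
        -1.12852433e-01],
       [-1.48515019e-01, -8.67023500e-01,  4.75619111e-01,
        -7.97354098e-01],
       [ 0.00000000e+00,  0.00000000e+00,  0.00000000e+00,
         1.00000000e+00]])}
wrist {'fov_y': 63.44522038562512, 'cx': 319.26371541745726, 'cy': 207.46453367206666, 'T_tool_cam': array([[ 1.14320385e-03,  9.49336810e-01,  3.14258357e-01,
         7.98216205e-02],
       [ 9.99998983e-01, -1.35324909e-03,  4.50223473e-04,
        -7.90203938e-04],
       [ 8.52683552e-04,  3.14257522e-01, -9.49337391e-01,
        -1.70956497e-01],
       [ 0.00000000e+00,  0.00000000e+00,  0.00000000e+00,
         1.00000000e+00]])}
0.0187
```

View pics/scene0.png

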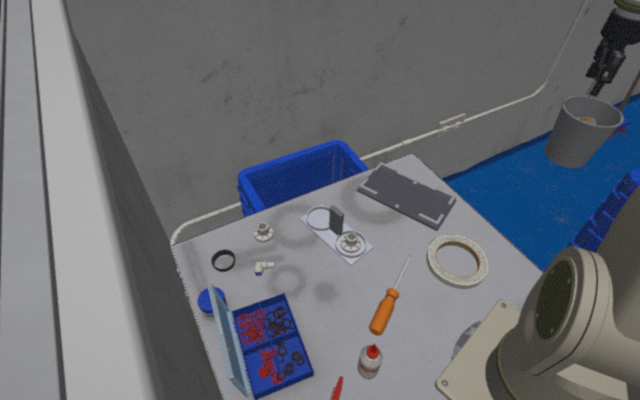

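View pics/side0.png

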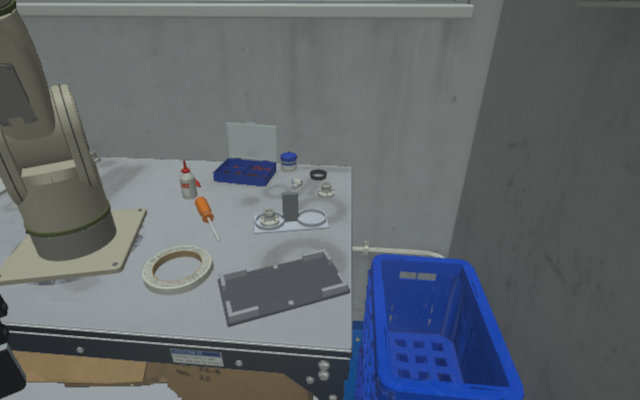

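Scene: loose cap at about (263,233), empty cup (319,217), grip blade (336,220), filled cup (350,243), and jig with corners (380,164), (456,203), (438,227), (358,190). Side: cap (326,188), empty cup (313,217), blade (290,205), filled cup (269,219), and jig corners (219,290), (339,252), (349,291), (229,322).

```bash
python3 - <<'E'
from h import *
S,D=cam('scene'),cam('side')
for n,C,pts in [('scene',S,dict(cap=(263,238,.006),cup=(319,217,.016),fcup=(350,246,.016),blade=(336,208,.081),j1=(380,164,.008),j2=(456,203,.008),j3=(438,227,.008),j4=(358,190,.008))),
 ('side',D,dict(cap=(326,193,.006),cup=(313,217,.016),fcup=(269,220,.016),blade=(290,193,.081),j1=(219,290,.008),j2=(339,252,.008),j3=(349,291,.008),j4=(229,322,.008)))]:
    for k,(u,v,z) in pts.items(): print(n,k,np.round(ray(C,u,v,z),3))
a=cv2.imread('pics/scene0.png')[150:260,240:470]; b=cv2.imread('pics/side0.png')[165:325,210:355]
cv2.imwrite('pics/c1.png',cv2.resize(a,None,fx=3.45,fy=3.45,interpolation=2))
cv2.imwrite('pics/c2.png',cv2.resize(b,None,fx=3.7,fy=3.7,interpolation=2))
E
```

```text
scene cap [0.556 0.134 0.006]
scene cup [0.508 0.006 0.016]
scene fcup [0.403 0.014 0.016]
scene blade [ 0.463 -0.     0.081]
scene j1 [ 0.535 -0.248  0.008]
scene j2 [ 0.315 -0.276  0.008]
scene j3 [ 0.303 -0.179  0.008]
scene j4 [ 0.51  -0.132  0.008]
side cap [0.567 0.122 0.006]
side cup [ 0.51  -0.005  0.016]
side fcup [ 0.408 -0.001  0.016]
side blade [0.459 0.001 0.081]
side j1 [ 0.305 -0.204  0.008]
side j2 [ 0.542 -0.134  0.008]
side j3 [ 0.534 -0.246  0.008]
side j4 [ 0.325 -0.282  0.008]
```

View pics/c1.png

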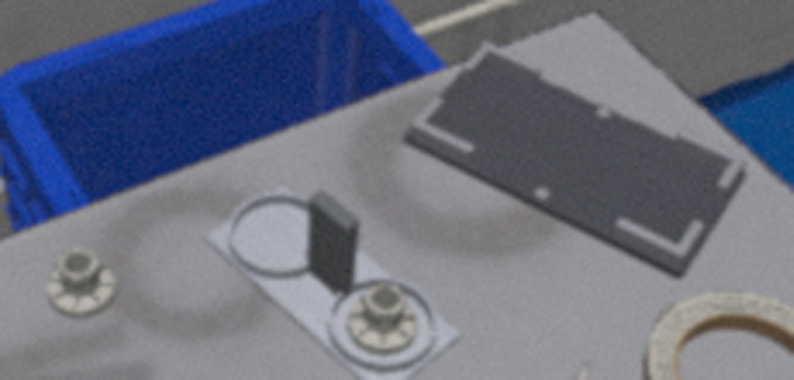

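The crop shows the parts clearly, and the two cameras agree to about 1.5 cm. That is enough to set out; the wrist camera can refine the positions on the way.

```bash

python3 -m inch '[[[0.1,-0.1,0],[0,0,0]],[[0.2,-0.2,0],[0,0,0]],[[0.3,-0.3,0],[0,0,0]],[[0.4,-0.4,0],[0,0,0]],[[0.5,-0.5,0],[0,0,0]],[[0.6,-0.6,0],[0,0,0]],[[0.7,-0.7,0],[0,0,0]],[[0.8,-0.8,0],[0,0,0]],[[0.9,-0.9,0],[0,0,0]],[[1,-1,0],[0,0,0]]]' 0.6 40
python3 -m inch '[[[0.1,-0.1,0],[0,0,0]],[[0.2,-0.2,0],[0,0,0]],[[0.3,-0.3,0],[0,0,0]],[[0.4,-0.4,0],[0,0,0]],[[0.5,-0.5,0],[0,0,0]],[[0.6,-0.6,0],[0,0,0]],[[0.7,-0.7,0],[0,0,0]],[[0.8,-0.8,0],[0,0,0]],[[0.9,-0.9,0],[0,0,0]],[[1,-1,0],[0,0,0]]]' 
python3 -m inch '[[[0.1,-0.1,0],[0,0,0]],[[0.2,-0.2,0],[0,0,0]],[[0.3,-0.3,0],[0,0,0]],[[0.4,-0.4,0],[0,0,0]],[[0.5,-0.5,0],[0,0,0]],[[0.6,-0.6,0],[0,0,0]],[[0.7,-0.7,0],[0,0,0]],[[0.8,-0.8,0],[0,0,0]],[[0.9,-0.9,0],[0,0,0]],[[1,-1,0],[0,0,0]]]' 
python3 -m inch '[[[0.1,-0.1,0],[0,0,0]],[[0.2,-0.2,0],[0,0,0]],[[0.3,-0.3,0],[0,0,0]],[[0.4,-0.4,0],[0,0,0]],[[0.5,-0.5,0],[0,0,0]],[[0.6,-0.6,0],[0,0,0]],[[0.7,-0.7,0],[0,0,0]],[[0.8,-0.8,0],[0,0,0]],[[0.9,-0.9,0],[0,0,0]],[[1,-1,0],[0,0,0]]]' 
python3 - <<'E'
from h import *
import pickle
C=cam('wrist'); o=manip.get_obs(); im=manip.camera('wrist'); cv2.imwrite('pics/w1.png',im[:,:,::-1]); pickle.dump((C,o),open('w1.pkl','wb'))
E
```

```text
clock: 1.15
position: [0.2753, -0.4765, 0.2015]
ee_rot: [0.982, 0.187, 0.0, 0.0]
ft_force: [-0.2, 0.1, 1.3]
grip_width: 0.6
grasp_force: 0.0
clock: 2.15
position: [0.3202, -0.3727, 0.2015]
ee_rot: [0.982, 0.187, 0.0, 0.0]
ft_force: [-0.4, 0.1, -0.8]
grip_width: 0.603
grasp_force: 0.0
clock: 3.15
position: [0.3652, -0.2688, 0.2016]
ee_rot: [0.982, 0.187, 0.0, 0.0]
ft_force: [0.6, -0.3, -0.7]
grip_width: 0.6
grasp_force: 0.0
clock: 4.15
position: [0.4102, -0.165, 0.2015]
ee_rot: [0.982, 0.187, 0.0, 0.0]
ft_force: [0.3, -0.0, -0.4]
grip_width: 0.602
grasp_force: 0.0
```

View pics/w1.png

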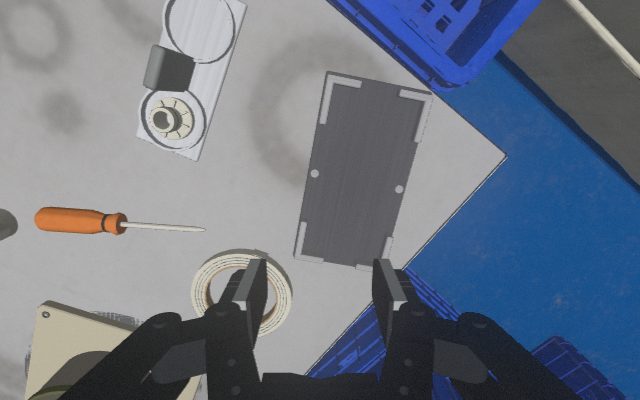

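Jig corners at (327,72), (434,94), (294,259) and the mid marks on its long sides at (315,174) and (399,189). Carrier cup rims at about (199,25) and (173,119).

```bash

python3 - <<'E'
from h import *
import pickle
C,o=pickle.load(open('w1.pkl','rb'))
for k,(u,v,z) in dict(j1=(327,72,.01),j2=(434,94,.01),j3=(294,259,.01),m1=(315,174,.008),m2=(399,189,.008),cup=(199,25,.016),fcup=(173,119,.016),p1=(137,137,.006),p2=(199,160,.006),p3=(247,2,.006)).items(): print(k,np.round(ray(C,u,v,z),4))
E
python3 -m inch '[[[0.1,-0.1,0],[0,0,0]],[[0.2,-0.2,0],[0,0,0]],[[0.3,-0.3,0],[0,0,0]],[[0.4,-0.4,0],[0,0,0]],[[0.5,-0.5,0],[0,0,0]],[[0.6,-0.6,0],[0,0,0]],[[0.7,-0.7,0],[0,0,0]],[[0.8,-0.8,0],[0,0,0]],[[0.9,-0.9,0],[0,0,0]],[[1,-1,0],[0,0,0]]]' 
python3 -m inch '[[[0.1,-0.1,0],[0,0,0.06]],[[0.2,-0.2,0],[0,0,0.12]],[[0.3,-0.3,0],[0,0,0.18]],[[0.4,-0.4,0],[0,0,0.24]],[[0.5,-0.5,0],[0,0,0.3]],[[0.6,-0.6,0],[0,0,0.36]],[[0.7,-0.7,0],[0,0,0.42]],[[0.8,-0.8,0],[0,0,0.48]],[[0.9,-0.9,0],[0,0,0.52]],[[1,-1,0],[0,0,0.52]]]' 
python3 - <<'E'
from h import *
import pickle
C=cam('wrist'); o=manip.get_obs(); im=manip.camera('wrist'); cv2.imwrite('pics/w2.png',im[:,:,::-1]); pickle.dump((C,o),open('w2.pkl','wb'))
E
```

```text
j1 [ 0.5129 -0.1318  0.01  ]
j2 [ 0.5347 -0.245   0.01  ]
j3 [ 0.298  -0.1746  0.01  ]
m1 [ 0.4076 -0.1597  0.008 ]
m2 [ 0.4272 -0.2571  0.008 ]
cup [5.056e-01 5.000e-04 1.600e-02]
fcup [0.409  0.0031 0.016 ]
p1 [0.3731 0.0397 0.006 ]
p2 [ 0.3736 -0.0312  0.006 ]
p3 [ 0.5433 -0.0345  0.006 ]
clock: 5.2
position: [0.4551, -0.0612, 0.2015]
ee_rot: [0.982, 0.187, 0.0, 0.0]
ft_force: [0.3, -0.9, -0.8]
grip_width: 0.599
grasp_force: 0.0
clock: 6.2
position: [0.5, 0.0427, 0.2015]
ee_rot: [1.0, -0.016, 0.0, -0.0]
ft_force: [0.6, -0.3, 0.0]
grip_width: 0.605
grasp_force: 0.0
```

View pics/w2.png

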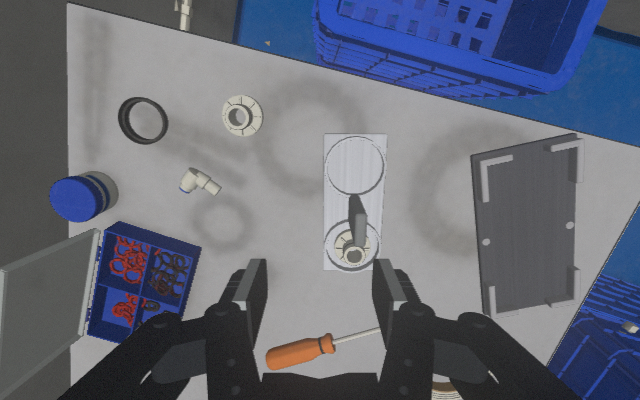

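Cap flange centre at about (242,116), empty cup rim (354,165), filled cup (352,244), plate corners (324,134), (386,134), (324,269). The elbow at (200,181) and the ring at (143,120) are well clear of the cap.

```bash

python3 - <<'E'
from h import *
import pickle
C,o=pickle.load(open('w2.pkl','rb'))
for k,(u,v,z) in dict(cap=(242,116,.012),neck=(238,117,.031),cup=(354.5,165,.016),fcup=(352,245,.016),p1=(324,134,.006),p2=(386,134,.006),p3=(324,269,.006),elbow=(200,181,.01),m1=(486,242,.008),m2=(570,226,.008)).items(): print(k,np.round(ray(C,u,v,z),4))
print(R.from_quat(o['ee_rot']).as_euler('zyx',degrees=True)); print(rel(o,[.573,.129,.2]))
E
```

```text
cap [0.5661 0.1241 0.012 ]
neck [0.566  0.1239 0.031 ]
cup [0.51   0.0037 0.016 ]
fcup [0.4126 0.0064 0.016 ]
p1 [0.5439 0.0366 0.006 ]
p2 [ 0.5417 -0.0321  0.006 ]
p3 [0.3755 0.0411 0.006 ]
elbow [0.4958 0.1805 0.01  ]
m1 [ 0.4078 -0.159   0.008 ]
m2 [ 0.4259 -0.2577  0.008 ]
[ 1.84614131e+00  2.49246941e-03 -1.79997240e+02]
[ 0.87725901 -1.1081226   0.0186384 ]
```

```bash

python3 -m inch '[[[0.1,-0.12,0.1],[0,0,0]],[[0.2,-0.24,0.2],[0,0,0]],[[0.3,-0.36,0.3],[0,0,0]],[[0.4,-0.48,0.4],[0,0,0]],[[0.5,-0.6,0.5],[0,0,0]],[[0.6,-0.72,0.6],[0,0,0]],[[0.68,-0.84,0.7],[0,0,0]],[[0.75,-0.94,0.85],[0,0,0]],[[0.79,-1,0.95],[0,0,0]],[[0.79,-1,1],[0,0,0]]]' 
python3 - <<'E'
from h import *
import pickle
C=cam('wrist'); o=manip.get_obs(); im=manip.camera('wrist'); cv2.imwrite('pics/w3.png',im[:,:,::-1]); pickle.dump((C,o),open('w3.pkl','wb'))
E
```

```text
clock: 7.25
position: [0.565, 0.1204, 0.1203]
ee_rot: [1.0, -0.015, -0.001, -0.0]
ft_force: [-0.1, 0.9, 0.1]
grip_width: 0.603
grasp_force: 0.0
```

View pics/w3.png

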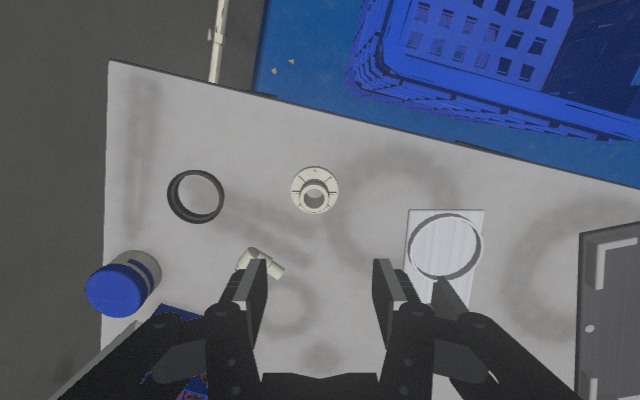

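Cap: flange centre at about (315,190), neck top about (314,197). Empty cup rim at about (445,246).

```bash

python3 - <<'E'
from h import *
import pickle
C,o=pickle.load(open('w3.pkl','rb'))
for k,(u,v,z) in dict(cap=(315,189.5,.012),neck=(314,197,.031),cup=(445,246,.016)).items():
    X=ray(C,u,v,z); print(k,np.round(X,4),np.round(rel(o,[X[0],X[1],.0135]),3))
E
```

```text
cap [0.569  0.1246 0.012 ] [ 0.049 -0.054  1.335]
neck [0.5677 0.1252 0.031 ] [ 0.033 -0.061  1.335]
cup [0.512  0.0051 0.016 ] [-0.617  1.461  1.335]
```

```bash

python3 -m inch '[[[0.02,-0.03,0.12],[0,0,0]],[[0.04,-0.055,0.24],[0,0,0]],[[0.04,-0.055,0.36],[0,0,0]],[[0.04,-0.055,0.48],[0,0,0]],[[0.04,-0.055,0.6],[0,0,0]],[[0.04,-0.055,0.72],[0,0,0]],[[0.04,-0.055,0.84],[0,0,0]],[[0.04,-0.055,0.92],[0,0,0]],[[0.04,-0.055,0.97],[0,0,0]],[[0.04,-0.055,1],[0,0,0]]]' 
python3 -m inch '[[[0,0,0.06],[0,0,0]],[[0,0,0.12],[0,0,0]],[[0,0,0.18],[0,0,0]],[[0,0,0.24],[0,0,0]],[[0,0,0.29],[0,0,0]],[[0,0,0.32],[0,0,0]],[[0,0,0.33],[0,0,0]],[[0,0,0.33],[0,0,0]],[[0,0,0.33],[0,0,0]],[[0,0,0.33],[0,0,0]]]' 
python3 -m inch '[[[0,0,0],[0,0,0]],[[0,0,0],[0,0,0]],[[0,0,0],[0,0,0]],[[0,0,0],[0,0,0]],[[0,0,0],[0,0,0]],[[0,0,0],[0,0,0]],[[0,0,0],[0,0,0]],[[0,0,0],[0,0,0]],[[0,0,0],[0,0,0]],[[0,0,0],[0,0,0]]]' 0 30
```

```text
clock: 8.3
position: [0.5687, 0.1241, 0.0412]
ee_rot: [1.0, -0.016, -0.0, 0.0]
ft_force: [0.5, 0.7, 0.1]
grip_width: 0.602
grasp_force: 0.0
clock: 9.3
position: [0.5689, 0.124, 0.0153]
ee_rot: [1.0, -0.016, 0.0, 0.0]
ft_force: [0.1, -0.7, 1.2]
grip_width: 0.601
grasp_force: 0.0
clock: 10.3
position: [0.5687, 0.124, 0.0151]
ee_rot: [1.0, -0.016, 0.0, 0.0]
ft_force: [-1.2, -1.3, -0.8]
grip_width: 0.001
grasp_force: 0.0
```

The gripper shut on nothing, so I'm taking a look.

```bash

python3 - <<'E'
from h import *
import pickle
C=cam('wrist'); o=manip.get_obs(); a=manip.camera('wrist'); b=manip.camera('side'); c=manip.camera('scene')
cv2.imwrite('pics/w4.png',a[:,:,::-1]);pickle.dump((C,o),open('w4.pkl','wb'))
b=cv2.resize(b[130:230,260:360],(400,400),interpolation=2);c=cv2.resize(c[180:280,210:310],(400,400),interpolation=2)
a=cv2.resize(a[100:400,220:440],(0,0),fx=.9,fy=.9) 
p=np.zeros((600,800,3),np.uint8);p[:400,:400]=b;p[:400,400:]=c
cv2.imwrite('pics/m4.png',p[:400,:,::-1])
E
```

```text
(no output)
```

View pics/m4.png

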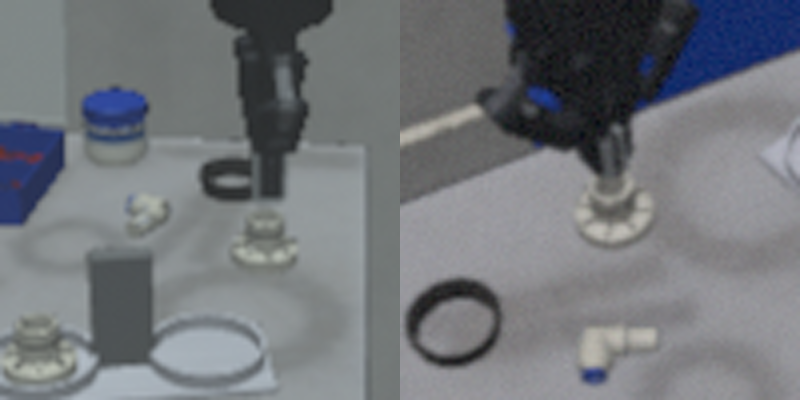

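View pics/w4.png

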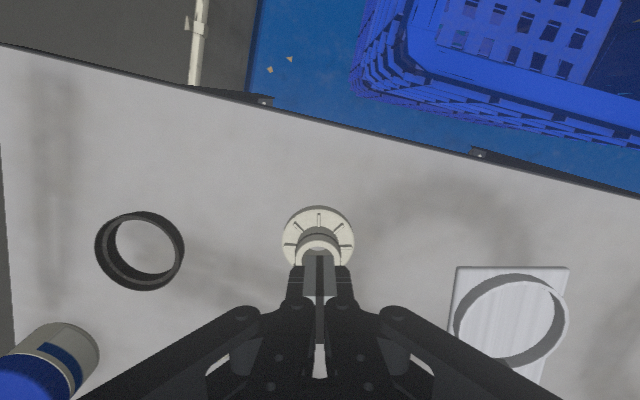

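Side and scene show the cap still upright with the shut fingertips at its neck. In the wrist view the flange centre is at about (318,240), with the fingers on the near (-x) side of the neck.

```bash

python3 - <<'E'
from h import *
import pickle
C,o=pickle.load(open('w4.pkl','rb'))
for k,(u,v,z) in dict(cap=(318,240,.012),capr=(355,240,.012),capl=(282,240,.012),captop=(318,206,.012)).items():
    X=ray(C,u,v,z); print(k,np.round(X,4))
print('tcp px',proj(C,o['position']),proj(C,o['position']+[.011,0,0]),proj(C,o['position']+[.011,0,.01]), o['position'])
for n,f,off in (('side',4,(260,130)),('scene',4,(210,180))):
    c=cam(n)
    for nm,P in (('tcp',o['position']),('tcp@cap-low',[.587,.125,.012])):
        u,v=proj(c,P); print(n,nm,(u-off[0])*f+(400 if n=='scene' else 0),(v-off[1])*f)
E
```

```text
cap [0.5706 0.1251 0.012 ]
capr [0.5699 0.1034 0.012 ]
capl [0.5712 0.1462 0.012 ]
captop [0.5915 0.1244 0.012 ]
tcp px (np.float64(319.96662054740045), np.float64(245.05621582757027)) (np.float64(319.3903953777983), np.float64(227.39699570608428)) (np.float64(319.3840355729547), np.float64(234.31932276100514)) [0.5687191  0.12400551 0.01508737]
side tcp 265.96057002100997 238.41685094230888
side tcp@cap-low 292.37529664813155 239.6348215927942
scene tcp 610.5748519820029 199.31098691667603
scene tcp@cap-low 589.8396422586766 185.15203370358836
```

Three measurements agree that the fingertips sit about 20–25 mm behind the reported TCP:
- Side and scene views show the tips above the TCP's projection.
- In the wrist view, the gap between the pads gives the same depth.
- The fingers passed over the neck.

I'll reopen, go 22 mm lower and grip again, watching the force.

```bash

python3 -m inch '[[[0.01,-0.01,0],[0,0,0]],[[0.02,-0.01,0],[0,0,0]],[[0.02,-0.01,0],[0,0,0]],[[0.02,-0.01,0],[0,0,0]],[[0.02,-0.01,0.05],[0,0,0]],[[0.02,-0.01,0.1],[0,0,0]],[[0.02,-0.01,0.15],[0,0,0]],[[0.02,-0.01,0.2],[0,0,0]],[[0.02,-0.01,0.25],[0,0,0]],[[0.02,-0.01,0.275],[0,0,0]]]' 0.6 30
python3 -m inch '[[[0,0,0],[0,0,0]],[[0,0,0],[0,0,0]],[[0,0,0],[0,0,0]],[[0,0,0],[0,0,0]],[[0,0,0],[0,0,0]],[[0,0,0],[0,0,0]],[[0,0,0],[0,0,0]],[[0,0,0],[0,0,0]],[[0,0,0],[0,0,0]],[[0,0,0],[0,0,0]]]' 0 30
```

```text
clock: 11.45
position: [0.5701, 0.1247, -0.0075]
ee_rot: [1.0, -0.016, -0.0, 0.0]
ft_force: [-0.2, -0.1, -0.5]
grip_width: 0.603
grasp_force: 0.0
clock: 12.45
position: [0.5705, 0.1248, -0.0067]
ee_rot: [1.0, -0.016, 0.0, 0.0]
ft_force: [-0.3, -0.2, 4.3]
grip_width: 0.266
grasp_force: 29.8
```

Gripped at 22.6 mm wide with 30 N, and the tips just touch the flange top. Next I lift and carry the cap over the cup.

```bash

python3 -m inch '[[[0,0,-0.1],[0,0,0]],[[0,0,-0.25],[0,0,0]],[[0,0,-0.4],[0,0,0]],[[0,0.08,-0.55],[0,0,0]],[[-0.05,0.2,-0.65],[0,0,0]],[[-0.12,0.33,-0.7],[0,0,0]],[[-0.2,0.46,-0.7],[0,0,0]],[[-0.27,0.59,-0.7],[0,0,0]],[[-0.33,0.7,-0.7],[0,0,0]],[[-0.38,0.8,-0.7],[0,0,0]]]' 
python3 -m inch '[[[-0.05,0.12,0],[0,0,0]],[[-0.1,0.24,0],[0,0,0]],[[-0.15,0.36,0],[0,0,0]],[[-0.2,0.48,0],[0,0,0]],[[-0.25,0.6,0],[0,0,0]],[[-0.28,0.68,0],[0,0,0]],[[-0.285,0.72,0],[0,0,0]],[[-0.285,0.72,0],[0,0,0]],[[-0.285,0.72,0],[0,0,0]],[[-0.285,0.72,0],[0,0,0]]]' 
python3 - <<'E'
from h import *
import pickle
C=cam('wrist'); o=manip.get_obs(); a=manip.camera('wrist'); pickle.dump((C,o),open('w5.pkl','wb')); cv2.imwrite('pics/w5.png',a[:,:,::-1])
E
```

```text
clock: 13.45
position: [0.5372, 0.0607, 0.0488]
ee_rot: [1.0, -0.016, -0.0, 0.0]
ft_force: [-0.6, 0.7, -0.0]
grip_width: 0.265
grasp_force: 29.5
clock: 14.45
position: [0.5135, 0.0055, 0.0491]
ee_rot: [1.0, -0.015, 0.0, -0.0]
ft_force: [0.5, 0.3, 0.9]
grip_width: 0.262
grasp_force: 29.5
```

View pics/w5.png

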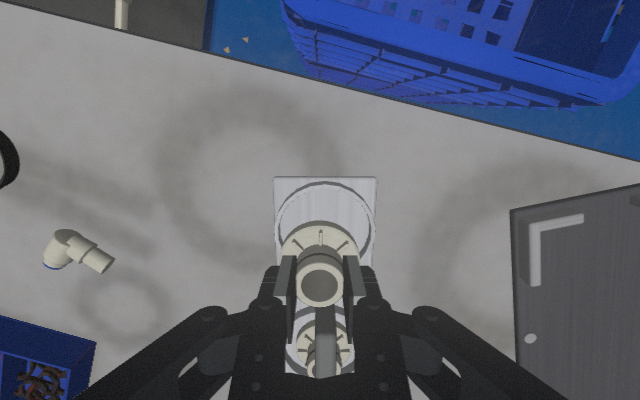

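The cap is held upright over the cup. The carrier's far plate corners are at (274,177) and (376,177), and the cup rim's far edge is at about (323,182).

```bash

python3 - <<'E'
from h import *
import pickle
C,o=pickle.load(open('w5.pkl','rb'))
for k,(u,v,z) in dict(c1=(274,177,.006),c2=(376,177,.006),rim=(323.5,182,.016),l=(275,225,.016),r=(373.5,225,.016)).items():
    X=ray(C,u,v,z); print(k,np.round(X,4))
print(o['position'])
E
```

```text
c1 [0.5447 0.0356 0.006 ]
c2 [ 0.5427 -0.0333  0.006 ]
rim [0.5427 0.0023 0.016 ]
l [0.5138 0.0359 0.016 ]
r [ 0.5119 -0.0308  0.016 ]
[0.51348174 0.00546394 0.04914414]
```

```bash

python3 -m inch '[[[-0.02,0.01,0.04],[0,0,0]],[[-0.04,0.03,0.1],[0,0,0]],[[-0.045,0.03,0.18],[0,0,0]],[[-0.045,0.03,0.26],[0,0,0]],[[-0.045,0.03,0.34],[0,0,0]],[[-0.045,0.03,0.42],[0,0,0]],[[-0.045,0.03,0.5],[0,0,0]],[[-0.045,0.03,0.56],[0,0,0]],[[-0.045,0.03,0.6],[0,0,0]],[[-0.045,0.03,0.615],[0,0,0]]]' 
python3 - <<'E'
from h import *
import pickle
C=cam('wrist'); o=manip.get_obs(); a=manip.camera('wrist'); b=manip.camera('scene'); c=manip.camera('side'); print(o['position'],o['ft_force'])
p=np.zeros((600,640,3),np.uint8); p[:300]=a[100:400]; 
p[300:600,:320]=cv2.resize(b[175:275,285:392],(320,300),interpolation=2); p[300:600,320:]=cv2.resize(c[140:240,245:352],(320,300),interpolation=2)
cv2.imwrite('pics/m6.png',p[:,:,::-1])
E
```

```text
clock: 15.5
position: [0.5096, 0.0027, -0.0004]
ee_rot: [1.0, -0.016, -0.0, -0.0]
ft_force: [0.6, 0.2, -0.0]
grip_width: 0.258
grasp_force: 29.5
[ 5.09571261e-01  2.68366424e-03 -4.38201241e-04] [ 0.59718384  0.18118304 -0.04090871]
```

```bash

python3 -m inch '[[[0,0,0],[0,0,0]],[[0,0,0],[0,0,0]],[[0,0,0],[0,0,0]],[[0,0,-0.02],[0,0,0]],[[0,0,-0.1],[0,0,0]],[[0,0,-0.25],[0,0,0]],[[0,0,-0.45],[0,0,0]],[[0,0,-0.65],[0,0,0]],[[0,0,-0.85],[0,0,0]],[[0,0,-1],[0,0,0]]]' 0.5 30
python3 -m inch '[[[0,0,-0.15],[0,0,0]],[[-0.03,0,-0.25],[0,0,0]],[[-0.1,0,-0.3],[0,0,0]],[[-0.2,0,-0.3],[0,0,0]],[[-0.3,-0.01,-0.3],[0,0,0]],[[-0.4,-0.01,-0.3],[0,0,0]],[[-0.5,-0.01,-0.3],[0,0,0]],[[-0.57,-0.01,-0.3],[0,0,0]],[[-0.6,-0.01,-0.3],[0,0,0]],[[-0.6,-0.01,-0.3],[0,0,0]]]' 
python3 - <<'E'
from h import *
import pickle
C=cam('wrist'); o=manip.get_obs(); a=manip.camera('wrist'); pickle.dump((C,o,a),open('w7.pkl','wb')); cv2.imwrite('pics/w7.png',a[:,:,::-1])
# rough bright-plate/blade numbers: print blobs
g=cv2.cvtColor(a,cv2.COLOR_RGB2GRAY)
for P in ([.4615,.004,.081],[.4435,.004,.081],[.4795,.004,.081],[.511,.0025,.037],[.548,.038,.006],[.548,-.034,.006]): print(P,np.round(proj(C,P)))
print(g[40:300:6,[300,305,310,315,320,325,330,335]][:,:].tolist())
E
```

```text
clock: 16.65
position: [0.5103, 0.0027, 0.0819]
ee_rot: [1.0, -0.016, 0.001, 0.0]
ft_force: [-0.8, -1.1, -0.5]
grip_width: 0.5
grasp_force: 0.0
clock: 17.65
position: [0.4616, 0.0048, 0.104]
ee_rot: [1.0, -0.016, 0.0, 0.0]
ft_force: [-0.1, 0.7, -0.1]
grip_width: 0.501
grasp_force: 0.0
[0.4615, 0.004, 0.081] [321. 230.]
[0.4435, 0.004, 0.081] [322. 255.]
[0.4795, 0.004, 0.081] [320. 203.]
[0.511, 0.0025, 0.037] [321. 144.]
[0.548, 0.038, 0.006] [274.  92.]
[0.548, -0.034, 0.006] [366.  89.]
[[128, 132, 132, 133, 134, 138, 139, 140], [125, 123, 126, 128, 131, 135, 139, 138], [123, 124, 121, 126, 133, 135, 136, 137], [125, 125, 121, 125, 131, 134, 135, 139], [128, 124, 123, 126, 127, 129, 133, 141], [126, 125, 125, 123, 126, 126, 131, 137], [130, 124, 127, 129, 127, 125, 131, 134], [137, 129, 126, 127, 129, 126, 127, 133], [139, 133, 128, 128, 130, 129, 125, 130], [139, 135, 129, 130, 128, 124, 125, 128], [167, 166, 168, 168, 144, 163, 164, 171], [142, 172, 131, 168, 170, 165, 160, 168], [166, 166, 169, 170, 169, 166, 165, 171], [169, 167, 170, 145, 128, 152, 165, 169], [165, 170, 171, 
[... 497 characters left out ...]
 73, 166, 174], [169, 174, 175, 75, 74, 75, 168, 174], [169, 172, 172, 75, 81, 79, 132, 174], [169, 173, 174, 112, 119, 117, 120, 175], [169, 125, 98, 111, 120, 118, 83, 116], [157, 175, 174, 111, 117, 115, 120, 168], [171, 175, 164, 110, 117, 115, 132, 176], [171, 109, 172, 112, 117, 114, 134, 137], [150, 127, 173, 109, 116, 115, 147, 104], [177, 171, 98, 110, 114, 111, 91, 175], [152, 171, 97, 105, 113, 109, 97, 169], [174, 126, 174, 91, 95, 95, 170, 110], [162, 166, 120, 93, 95, 99, 101, 150], [171, 172, 173, 94, 96, 97, 169, 159], [93, 96, 172, 176, 171, 170, 173, 94], [146, 176, 96, 95, 92, 95, 99, 166], [150, 150, 151, 148, 150, 149, 147, 148], [150, 149, 149, 146, 149, 145, 149, 149]]
```

The image numbers put the blade's top at x≈0.4585, y≈0.004 (rows 211–259, columns 313–330). I'll go down and grip it.

```bash

python3 -m inch '[[[-0.02,0,0.06],[0,0,0]],[[-0.04,0,0.16],[0,0,0]],[[-0.04,0,0.28],[0,0,0]],[[-0.04,0,0.4],[0,0,0]],[[-0.04,0,0.52],[0,0,0]],[[-0.04,0,0.64],[0,0,0]],[[-0.04,0,0.76],[0,0,0]],[[-0.04,0,0.88],[0,0,0]],[[-0.04,0,0.96],[0,0,0]],[[-0.04,0,1],[0,0,0]]]' 
python3 -m inch '[[[0,0,0],[0,0,0]],[[0,0,0],[0,0,0]],[[0,0,0],[0,0,0]],[[0,0,0],[0,0,0]],[[0,0,0],[0,0,0]],[[0,0,0],[0,0,0]],[[0,0,0],[0,0,0]],[[0,0,0],[0,0,0]],[[0,0,0],[0,0,0]],[[0,0,0],[0,0,0]]]' 0 70
python3 - <<'E'
from h import *
o=manip.get_obs()
th=np.radians(11.35)
print(o['position'],rel(o,[.420,-.2075,o['position'][2]]), 2*np.degrees(np.arctan2(o['ee_rot'][1],o['ee_rot'][0])))
E
```

```text
clock: 18.7
position: [0.4582, 0.0051, 0.0232]
ee_rot: [1.0, -0.016, -0.0, -0.0]
ft_force: [-0.3, -0.3, -0.5]
grip_width: 0.503
grasp_force: 0.0
clock: 19.7
position: [0.4586, 0.0049, 0.0241]
ee_rot: [1.0, -0.016, 0.0, 0.0]
ft_force: [-1.5, -2.0, 3.6]
grip_width: 0.128
grasp_force: 71.3
[0.4586251  0.00493744 0.02405052] [-3.98418838e-01  2.66943468e+00  6.05431167e-04] -1.8160232458477834
```

```bash

python3 -m inch '[[[0,0,-0.02],[0,0,0]],[[0,0,-0.06],[0,0,0]],[[0,0,-0.12],[0,0,0]],[[0,0,-0.2],[0,0,0]],[[0,0,-0.29],[0,0,0]],[[0,0,-0.38],[0,0,0]],[[0,0,-0.46],[0,0,0]],[[0,0,-0.53],[0,0,0]],[[0,0,-0.58],[0,0,0]],[[0,0,-0.6],[0,0,0]]]' 
python3 -m inch '[[[0,0.02,0],[0,0,0]],[[-0.01,0.07,0],[0,0,0]],[[-0.02,0.15,0],[0,0,0]],[[-0.03,0.25,0],[0,0,0]],[[-0.05,0.36,0],[0,0,0]],[[-0.07,0.48,0],[0,0,0]],[[-0.09,0.6,0],[0,0,0]],[[-0.11,0.72,0],[0,0,0]],[[-0.13,0.84,0],[0,0,0]],[[-0.15,0.96,0],[0,0,0]]]' 
python3 -m inch '[[[-0.02,0.12,0],[0,0,-0.02]],[[-0.04,0.24,0],[0,0,-0.05]],[[-0.06,0.35,0],[0,0,-0.08]],[[-0.08,0.46,0],[0,0,-0.12]],[[-0.1,0.57,0],[0,0,-0.16]],[[-0.12,0.67,0],[0,0,-0.2]],[[-0.13,0.76,0],[0,0,-0.24]],[[-0.14,0.84,0],[0,0,-0.27]],[[-0.15,0.9,0],[0,0,-0.285]],[[-0.15,0.92,0],[0,0,-0.293]]]' 
python3 - <<'E'
from h import *
o=manip.get_obs()
print(o['position'],rel(o,[.420,-.2075,o['position'][2]]), 2*np.degrees(np.arctan2(o['ee_rot'][1],o['ee_rot'][0])))
E
```

```text
clock: 20.7
position: [0.4587, 0.005, 0.0724]
ee_rot: [1.0, -0.016, 0.0, 0.0]
ft_force: [-0.2, 0.4, -2.2]
grip_width: 0.128
grasp_force: 70.4
clock: 21.7
position: [0.4439, -0.0722, 0.0719]
ee_rot: [1.0, -0.016, 0.0, 0.0]
ft_force: [0.7, -0.0, -2.3]
grip_width: 0.124
grasp_force: 70.4
clock: 22.7
position: [0.4296, -0.1452, 0.0719]
ee_rot: [0.995, 0.099, -0.0, 0.0]
ft_force: [0.2, -0.2, -2.4]
grip_width: 0.125
grasp_force: 70.4
[ 0.4295569  -0.14522842  0.07188442] [-2.70167977e-01  7.39715238e-01  1.03944431e-04] 11.338655108534514
```

The wrist force reads 2.3 N, which matches the carrier with both caps. Now over the jig, then one combined look.

```bash

python3 -m inch '[[[-0.02,0.05,0],[0,0,0]],[[-0.05,0.14,0],[0,0,0]],[[-0.09,0.25,0],[0,0,0]],[[-0.13,0.37,0],[0,0,0]],[[-0.18,0.49,0],[0,0,0]],[[-0.22,0.6,0],[0,0,0]],[[-0.25,0.68,0],[0,0,0]],[[-0.265,0.72,0],[0,0,0]],[[-0.27,0.74,0],[0,0,0]],[[-0.27,0.74,0],[0,0,0]]]' 
python3 - <<'E'
from h import *
import pickle
C=cam('wrist'); o=manip.get_obs(); a=manip.camera('wrist'); b=manip.camera('scene'); c=manip.camera('side'); pickle.dump((C,o,a),open('w8.pkl','wb'))
print(o['position'])
p=np.zeros((600,800,3),np.uint8); p[:330,:550]=a[0:330,50:600]
p[330:600,:400]=cv2.resize(b[155:236,345:465],(400,270),interpolation=2); p[330:600,400:]=cv2.resize(c[230:338,205:365],(400,270),interpolation=2)
cv2.imwrite('pics/m8.png',p[:,:,::-1])
E
```

```text
clock: 23.7
position: [0.4203, -0.2067, 0.0719]
ee_rot: [0.995, 0.099, 0.0, -0.0]
ft_force: [-0.2, 0.1, -1.6]
grip_width: 0.132
grasp_force: 70.4
[ 0.4203473  -0.20673471  0.07191275]
```

View pics/m8.png

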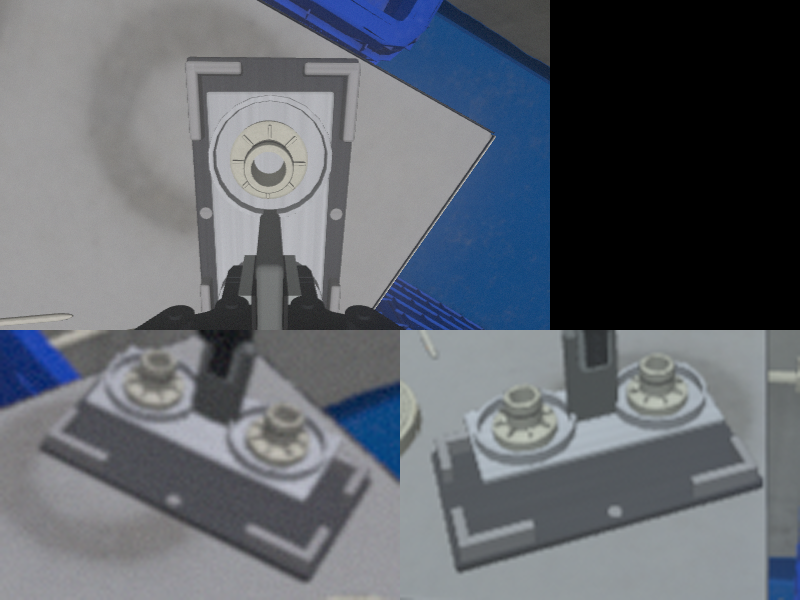

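Both caps stand upright in their cups, and the carrier is lined up over the jig. In wrist pixels, the carrier's far corners are (257,92) and (383,92), the jig marks (256,213) and (386,214), and the jig's far corners (238,58) and (408,58).

```bash

python3 - <<'E'
from h import *
import pickle
C,o,_=pickle.load(open('w8.pkl','rb'))
Rt=R.from_quat(o['ee_rot']).inv()
for k,(u,v,z) in dict(c1=(257,92,.054),c2=(383,92,.054),m1=(256,213,.008),m2=(386,214,.008),j1=(238,58,.022),j2=(408,58,.022)).items():
    X=ray(C,u,v,z); print(k,np.round(Rt.apply(X-o['position'])*1000,1))
E
```

```text
c1 [ 84.  -35.   17.9]
c2 [84.1 34.3 17.9]
m1 [ -2.6 -49.4  63.9]
m2 [-3.3 50.6 63.9]
j1 [104.7 -51.5  49.9]
j2 [104.8  54.5  49.9]
```

Aligned to within 3 mm of the 12 mm clearance, so I'm setting it down.

```bash

python3 -m inch '[[[-0.01,0.01,0.03],[0,0,0]],[[-0.02,0.01,0.08],[0,0,0]],[[-0.02,0.01,0.14],[0,0,0]],[[-0.02,0.01,0.2],[0,0,0]],[[-0.02,0.01,0.26],[0,0,0]],[[-0.02,0.01,0.32],[0,0,0]],[[-0.02,0.01,0.37],[0,0,0]],[[-0.02,0.01,0.42],[0,0,0]],[[-0.02,0.01,0.46],[0,0,0]],[[-0.02,0.01,0.48],[0,0,0]]]' 
python3 -m inch '[[[0,0,0.005],[0,0,0]],[[0,0,0.01],[0,0,0]],[[0,0,0.015],[0,0,0]],[[0,0,0.018],[0,0,0]],[[0,0,0.018],[0,0,0]],[[0,0,0.018],[0,0,0]],[[0,0,0.018],[0,0,0]],[[0,0,0.018],[0,0,0]],[[0,0,0.018],[0,0,0]],[[0,0,0.018],[0,0,0]]]'
```

```text
clock: 24.85
position: [0.4188, -0.2079, 0.0332]
ee_rot: [0.995, 0.099, -0.0, -0.0]
ft_force: [0.0, -0.2, -1.8]
grip_width: 0.127
grasp_force: 70.4
clock: 25.85
position: [0.4189, -0.2079, 0.0321]
ee_rot: [0.995, 0.099, 0.0, 0.0]
ft_force: [-0.8, -0.1, -1.6]
grip_width: 0.131
grasp_force: 70.4
```

```bash

python3 -m inch '[[[0,0,0.004],[0,0,0]],[[0,0,0.008],[0,0,0]],[[0,0,0.012],[0,0,0]],[[0,0,0.016],[0,0,0]],[[0,0,0.02],[0,0,0]],[[0,0,0.02],[0,0,0]],[[0,0,0.02],[0,0,0]],[[0,0,0.02],[0,0,0]],[[0,0,0.02],[0,0,0]],[[0,0,0.02],[0,0,0]]]'
```

```text
clock: 26.85
position: [0.4189, -0.2083, 0.0319]
ee_rot: [0.995, 0.099, -0.0, 0.0]
ft_force: [-9.9, 2.0, 22.0]
grip_width: 0.127
grasp_force: 73.8
```

It is seated: TCP z is 0.032 as predicted, with contact force. I'll ease off, open, and go straight up.

```bash

python3 -m inch '[[[0,0,-0.015],[0,0,0]],[[0,0,-0.015],[0,0,0]],[[0,0,-0.015],[0,0,0]],[[0,0,-0.015],[0,0,0]],[[0,0,-0.015],[0,0,0]],[[0,0,-0.015],[0,0,0]],[[0,0,-0.015],[0,0,0]],[[0,0,-0.015],[0,0,0]],[[0,0,-0.015],[0,0,0]],[[0,0,-0.015],[0,0,0]]]' 0.5 30
python3 -m inch '[[[0,0,-0.05],[0,0,0]],[[0,0,-0.12],[0,0,0]],[[0,0,-0.22],[0,0,0]],[[0,0,-0.34],[0,0,0]],[[0,0,-0.46],[0,0,0]],[[0,0,-0.58],[0,0,0]],[[0,0,-0.7],[0,0,0]],[[0,0,-0.82],[0,0,0]],[[0,0,-0.92],[0,0,0]],[[0,0,-1],[0,0,0]]]' 
python3 -m inch '[[[0,0,-0.1],[0,0,0]],[[0,0,-0.2],[0,0,0]],[[0,0,-0.3],[0,0,0]],[[0,0,-0.4],[0,0,0]],[[0,0,-0.5],[0,0,0]],[[0,0,-0.6],[0,0,0]],[[0,0,-0.7],[0,0,0]],[[0,0,-0.75],[0,0,0]],[[0,0,-0.8],[0,0,0]],[[0,0,-0.8],[0,0,0]]]' 
python3 - <<'E'
from h import *
C=cam('wrist'); o=manip.get_obs(); a=manip.camera('wrist'); cv2.imwrite('pics/w9.png',a[:,:,::-1])
g=cv2.cvtColor(a,cv2.COLOR_RGB2GRAY); Rt=R.from_quat(o['ee_rot'])
# predicted plate corners & jig bay, and sampled brightness along lines at carrier height (tool frame x and y scans)
base=np.array([.4189,-.208]); th=np.radians(11.35); ex=np.array([np.cos(th),np.sin(th)]); ey=np.array([-ex[1],ex[0]])
def s(x,y,z):
    P=base+ex*x+ey*y; u,v=proj(C,[*P,z]); u,v=int(round(u)),int(round(v)); return int(g[v,u]) if 0<=u<640 and 0<=v<400 else -1
for x in (.078,0.012,-.06): print('y-scan x=',x,[(y,s(x,y/1000,.014)) for y in range(-60,61,3)])
print('x-scan',[(x,s(x/1000,.025,.014)) for x in range(-112,113,4)])
E
```

```text
clock: 27.85
position: [0.4189, -0.2079, 0.0317]
ee_rot: [0.995, 0.099, 0.0, 0.0]
ft_force: [1.2, 0.4, 0.6]
grip_width: 0.502
grasp_force: 0.0
clock: 28.85
position: [0.419, -0.208, 0.1125]
ee_rot: [0.995, 0.099, 0.0, 0.0]
ft_force: [0.9, -0.6, -0.0]
grip_width: 0.498
grasp_force: 0.0
clock: 29.85
position: [0.419, -0.208, 0.1761]
ee_rot: [0.995, 0.099, 0.0, 0.0]
ft_force: [0.5, 0.4, 0.5]
grip_width: 0.498
grasp_force: 0.0
y-scan x= 0.078 [(-60, 164), (-57, 148), (-54, 169), (-51, 163), (-48, 86), (-45, 95), (-42, 98), (-39, 97), (-36, 97), (-33, 189), (-30, 190), (-27, 195), (-24, 199), (-21, 192), (-18, 189), (-15, 189), (-12, 190), (-9, 163), (-6, 183), (-3, 189), (0, 190), (3, 192), (6, 190), (9, 142), (12, 186), (15, 199), (18, 189), (21, 190), (24, 192), (27, 190), (30, 189), (33, 186), (36, 120), (39, 100), (42, 99), (45, 99), (48, 85), (51, 164), (54, 167), (57, 142), (60, 166)]
y-scan x= 0.012 [(-60, 169), (-57, 167), (-54, 103), (-51, 101), (-48, 103), (-45, 104), (-42, 105), (-39, 101), (-36, 103), (-33, 193), (-30, 191), (-27, 191), (-24, 196), (-21, 197), (-18, 194), (-1
[... 705 characters left out ...]
51, 138), (54, 163), (57, 157), (60, 170)]
x-scan [(-112, 169), (-108, 166), (-104, 161), (-100, 98), (-96, 96), (-92, 96), (-88, 97), (-84, 194), (-80, 196), (-76, 179), (-72, 102), (-68, 197), (-64, 197), (-60, 198), (-56, 194), (-52, 196), (-48, 195), (-44, 196), (-40, 195), (-36, 194), (-32, 171), (-28, 136), (-24, 188), (-20, 195), (-16, 195), (-12, 194), (-8, 194), (-4, 194), (0, 193), (4, 190), (8, 194), (12, 193), (16, 192), (20, 185), (24, 174), (28, 191), (32, 195), (36, 192), (40, 190), (44, 191), (48, 189), (52, 189), (56, 189), (60, 189), (64, 189), (68, 173), (72, 197), (76, 192), (80, 190), (84, 178), (88, 99), (92, 96), (96, 96), (100, 165), (104, 163), (108, 96), (112, 140)]
```

The scans show a dark gap of 10–12 mm to the guides on all four sides, parallel along the length. The carrier's height matches the plate, and the robot is clear.

```bash
python3 -c "
from workcell import manip
print(manip.hand_in())"
```

```text
the job is handed in; nothing more can be done
None
```

I stood the cap in the empty cup, set the carrier down flat and centred inside the jig guides, let go of it, and handed in at about 30 s; I checked the final placement from image brightness scans and force readings, not a viewed picture.

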